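# Pack the microscope's eyepiece and lamp controller into their case

## Robot

A 6-joint arm with a two-finger parallel gripper is mounted at the origin on the work surface. World frame = base frame: x ahead of the robot, y to its left, z up, the work surface at z = 0. Lengths are in m, angles in rad, forces in N, time in s.
With the tool pointing down it reaches from about 0.275 to 0.85 m from the base axis. Payload 5.2 kg.
Tool frame: the origin (TCP) lies on the centre line of the jaws, within the pads' length; the fingertips stand 19 mm ahead of it and the grasp point (between the pads) is the TCP; z points along the fingers, x is the direction in which the jaws open and shut, and the axes are right-handed (so a half turn about z gives the same grasp; the last joint's range is limited). The gripper opens to 85 mm and grips with 20 to 120 N. Pads are 22 mm wide; open, the fingers measure 114 mm over their backs; the gripper's body (76 mm by 85 mm) begins 54 mm behind the grasp point. The pads swing forward as they close: fully open they stand 13 mm farther back than shut.
Start: joints at [1.088, 0.259, 1.535, -0, 1.348, -0.203], TCP at [0.152, 0.529, 0.25] pointing down, gripper open.
Joint ranges: [-3.14, 3.14], [-0.91, 2.08], [0.19, 2.58], [-1.22, 4.36], [0.22, 2.71], [-3.12, 3.12]. Speed limits (rad/s): [2.57, 2.57, 3.14, 3.14, 3.14, 3.14].

## Interface

Orientations are given as a rotation vector (axis times angle).
In Python, from station import manip gives the robot as it stands.
- The arm moves only by the tool play_rows, never from a script. Its argument "targets" is one flat list of numbers, 6 for each row, row after row: the shift along the tool's x, y, z in cm, then the turn, a rotation vector about the tool's x, y, z in degrees. In form: [dx, dy, dz, wx, wy, wz, dx, dy, dz, wx, wy, wz, ...]. A call has exactly 10 rows; each row shifts and turns the commanded pose from where the row before left it, along the tool's axes as they then stand; what a row does not reach is not made up. A row lasts 1/10 s, in which the tool goes at most 50 mm and 8.59 degrees, less where a joint would pass 70% of its speed; a pose out of reach is approached as far as the arm can. A call with a gripper value outside its range is refused whole. "hand" is the opening, from 0 (shut) to 1 (fully open), set as the call begins (left out, the last holds). The fingers move at their own pace and stop on an object; "squeeze" is the grip in N (left out, the last holds). Time passes only in rows, so rows that do not move let the fingers close, or fill a call up. It gives the time, the measured TCP pose, the force and the opening at its end, in the units of the state.
- manip.get_obs(): the state, without advancing time (a new reading comes with each control period).
- manip.snapshot(name): name is "side" or "top" or "wrist"; returns a dict with "frame" (420x560x3 uint8, red, green, blue), "camera_matrix" (3x3 intrinsics, pixels), "R" (3x3) and "t" (3): a world point X has camera coordinates R X + t. Camera axes: x right, y down, z forward; pixel columns grow to the right and rows downward; lengths in m; the calibration is good to about 2 mm. A picture is of the moment at which its call begins. There is no depth.
- manip.hand_in(): hands the job in, once; it reports no verdict.
The state is a dict: "clock": time; "qpos": joint angles; "qvel": joint speeds; "joint_torque": joint torques, N m; "tool_pos": TCP position; "eef_rot": TCP orientation; "contact_force": force on the tool from outside, world axes, zero at the start; "torque": the same for the moment, N m; "width": finger opening in m.
Only numpy, scipy, OpenCV 4.12 (cv2) and the standard library are available. Lean on these libraries where they do the work, as an engineer would, in place of code of your own. Each camera call takes 0.05 s, during which the arm holds its last target.

## Task

Pack the taller of the two microscope eyepieces and the black lamp controller (the block with the round dial on top) into the long white open case, in the free space beside the cardboard carton that is already in it. All three must end up standing upright side by side on the floor of the case. Set the two down, do not let them fall.

Things in the scene. Friction and masses are not known exactly. Their poses are not given: they have to be found in the camera images.
- case: Long open white plastic case, fixed. Outside 82 (its x) x 198 (its y) x 40 mm high; walls and floor 5 mm thick, inside 35 mm deep. Origin: centre of its underside, on the bench; z up. The carton stands at its -y end; the rest, about 135 mm to the +y end, is free. Packed things stand above the rim: hold them there, fingers closing along the case's x, clear of the neighbours.
- carton_mid (a point): Centre of the brown cardboard carton, 50 x 50 x 65 mm high, loose, standing in the case at its -y end; it is not to be taken out. z up.
- eyepiece_mid (a point): Centre (45 mm above its foot) of the taller eyepiece: 90 mm high, round, upright on the bench, loose, 0.11 to 0.22 kg. Below, a black body 46 mm in diameter and 46 mm high; above, a steel barrel 30 mm in diameter and 44 mm high, to hold it by. z up along its axis. The other eyepiece, 55 mm high with a stubby barrel, is not wanted.
- controller_mid (a point): Centre (40 mm above its foot) of the lamp controller's block: black, upright, 44 (its x) x 50 (its y) x 80 mm high, loose, on the bench, 0.15 to 0.31 kg, with a round dial 26 mm in diameter and 10 mm high on top. z up. Hold its upper half, across the 44 mm. A lower black block (44 x 60 x 56 mm) without a dial is not wanted.
Not all that is in view belongs to the job. Leave any green or turquoise look-alike of the case alone.

How it is judged:
By the outcome, as a careful person would: the job done as asked, in the order asked, and still so for the second after the job is handed in, with the robot touching nothing.
It also fails if it takes over 64 s, if anything falls off the work surface, if the arm or the gripper's body presses on something with over 40 N, if the wrist force passes 120 N, or if a joint passes its speed limit or range.

## Working session

There is one attempt and no reset: what is moved stays moved. The work goes in short steps, Python scripts to look and compute and a tool call to move; the robot and the scene stay as the last step left them, time stands still between calls to the robot, and variables do not carry over. Pictures are saved under pics/ and viewed, and the job is handed in when it is done.

Besides the shell and the picture viewer there is one more tool, called after "Call:" as name(argument=value, ...) on one line, values as JSON. play_rows: Moves the arm, as the interface text tells. Its arguments: {"type":"object","properties":{"targets":{"type":"array"},"hand":{"type":"number"},"squeeze":{"type":"number"}},"required":["targets"]}

```bash
ls; mkdir -p pics; python3 - <<'E'
from station import manip
import cv2,numpy as np
o=manip.get_obs(); print({k:np.round(v,3) for k,v in o.items()})
for n in ["side","top","wrist"]:
    s=manip.snapshot(n); cv2.imwrite(f"pics/{n}0.png",cv2.cvtColor(s["frame"],cv2.COLOR_RGB2BGR))
    np.savez(f"pics/{n}0.npz",K=s["camera_matrix"],R=s["R"],t=s["t"])
    print(n,s["camera_matrix"].round(1).tolist(),s["R"].round(3).tolist(),s["t"].round(3))
E
```

```text
pics
{'clock': np.float64(0.0), 'qpos': array([ 1.088,  0.259,  1.536, -0.   ,  1.348, -0.203]), 'qvel': array([-0.001, -0.001,  0.   ,  0.   , -0.   ,  0.   ]), 'joint_torque': array([ 1.0000e-03, -4.4602e+01, -2.9056e+01, -0.0000e+00,  1.2000e-02,
        0.0000e+00]), 'tool_pos': array([0.152, 0.528, 0.249]), 'eef_rot': array([ 2.509,  1.889, -0.003]), 'contact_force': array([ 0.457, -0.415,  0.294]), 'torque': array([-0.022, -0.012,  0.046]), 'width': np.float64(0.085)}
side [[413.9, 0.0, 277.5], [0.0, 413.9, 214.5], [0.0, 0.0, 1.0]] [[0.917, -0.399, -0.024], [-0.24, -0.502, -0.831], [0.319, 0.767, -0.556]] [-0.446  0.229  1.068]
top [[415.1, 0.0, 279.1], [0.0, 415.1, 206.6], [0.0, 0.0, 1.0]] [[0.01, -1.0, -0.007], [-0.995, -0.009, -0.096], [0.096, 0.008, -0.995]] [0.092 0.553 1.31 ]
wrist [[289.9, 0.0, 277.6], [0.0, 289.9, 210.3], [0.0, 0.0, 1.0]] [[0.277, 0.961, -0.001], [0.925, -0.266, 0.272], [0.261, -0.076, -0.962]] [-0.55  -0.035  0.378]
```

View pics/side0.png

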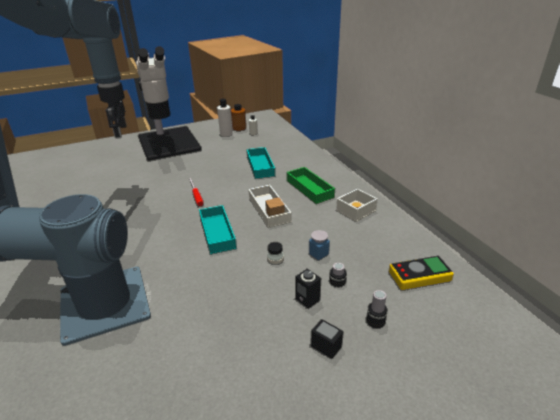

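View pics/top0.png

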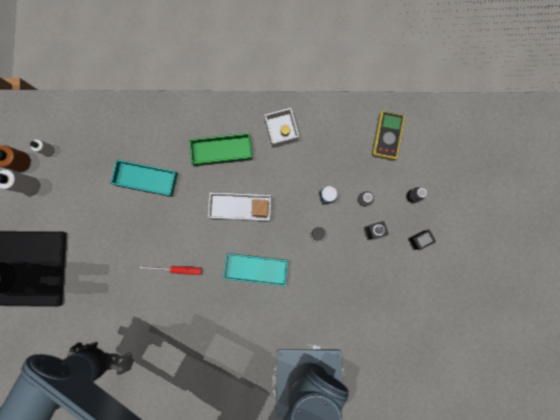

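View pics/wrist0.png

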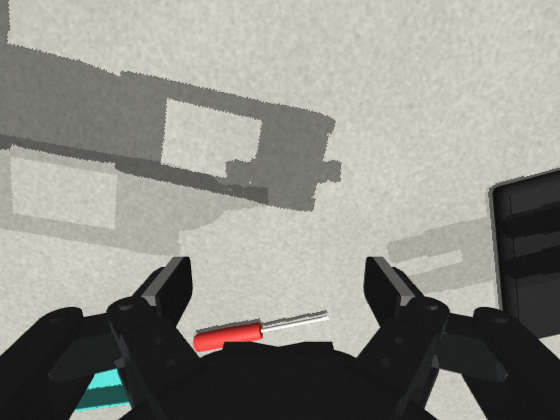

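The side view shows the controller with its dial at about (308,287) and the tall eyepiece at (377,308). The white case is at (269,205) with the carton at its near end. In the top view they are at (377,230), (418,194) and (240,207), with the carton at (260,208). I'll enlarge these.

```bash
python3 - <<'E'
import cv2
a=cv2.imread("pics/top0.png")
cv2.imwrite("pics/tA.png",cv2.resize(a[180:260,350:450],None,fx=7.5,fy=7.5,interpolation=cv2.INTER_CUBIC))
cv2.imwrite("pics/tB.png",cv2.resize(a[180:235,200:280],None,fx=10,fy=10,interpolation=cv2.INTER_CUBIC))
b=cv2.imread("pics/side0.png")
cv2.imwrite("pics/sA.png",cv2.resize(b[255:345,280:400],None,fx=6.5,fy=6.5,interpolation=cv2.INTER_CUBIC))
cv2.imwrite("pics/sB.png",cv2.resize(b[180:230,240:300],None,fx=10,fy=10,interpolation=cv2.INTER_CUBIC))
E
```

```text
(no output)
```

View pics/tA.png

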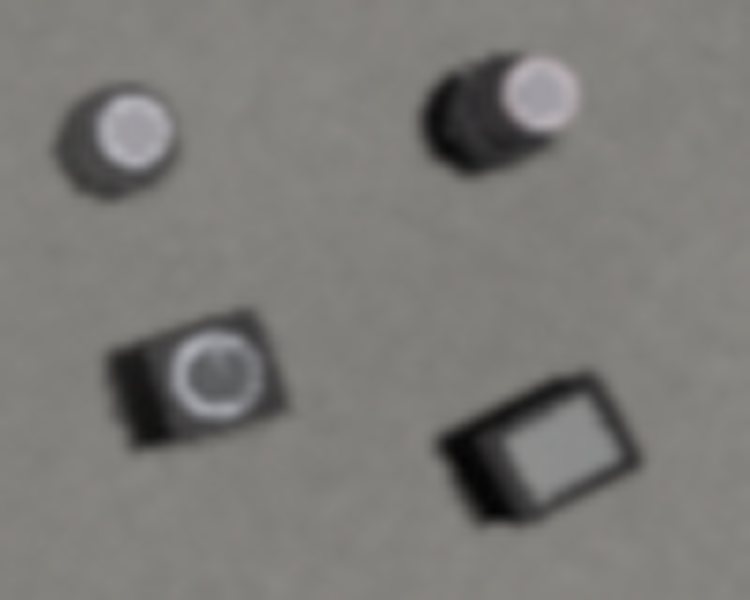

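View pics/tB.png

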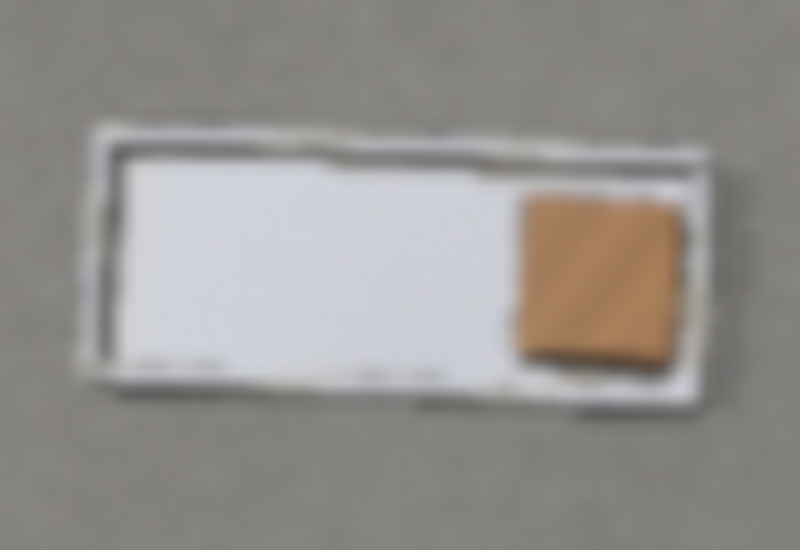

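View pics/sA.png

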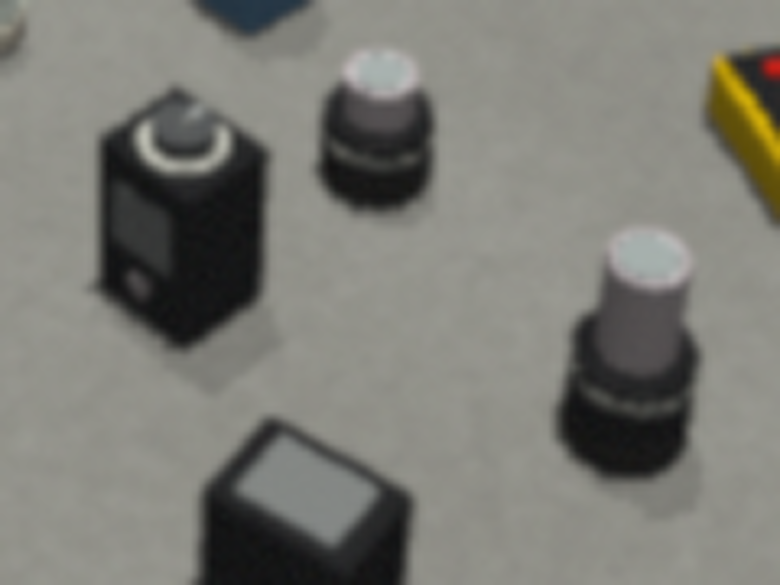

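View pics/sB.png

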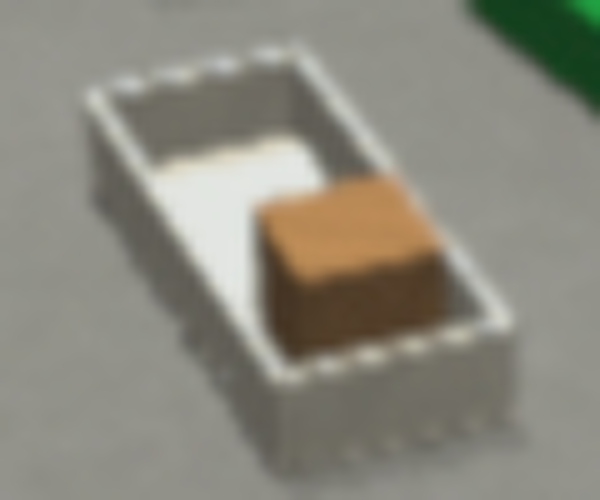

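```bash
cat > h.py <<'E'
import numpy as np,cv2
from scipy.optimize import least_squares
def cal(n): d=np.load(f"pics/{n}.npz"); return d["K"],d["R"],d["t"]
def un(p,s,off): return (np.array(p,float)+.5)/s-.5+np.array(off)
def ray(c,p):
    K,R,t=c; d=R.T@np.linalg.inv(K)@np.array([p[0],p[1],1.]); return -R.T@t,d/np.linalg.norm(d)
def tri(obs):
    A=np.zeros((3,3));b=np.zeros(3)
    for c,p in obs:
        o,d=ray(c,p);M=np.eye(3)-np.outer(d,d);A+=M;b+=M@o
    X=np.linalg.solve(A,b)
    return X,max(np.linalg.norm(proj(c,X)-p) for c,p in obs)
def proj(c,X):
    K,R,t=c;q=K@(R@np.array(X)+t);return q[:2]/q[2]
def atz(c,p,z):
    o,d=ray(c,p);return o+d*(z-o[2])/d[2]
E
python3 - <<'E'
from h import *
T=cal("top0");S=cal("side0")
tA=lambda p:un(p,7.5,(350,180));tB=lambda p:un(p,10,(200,180));sA=lambda p:un(p,6.5,(280,255));sB=lambda p:un(p,10,(240,180))
def f(n,a,b):
    X,e=tri([(T,a),(S,b)]);print(n,X.round(4),round(e,2));return X
f("eye",tA((540,93)),sA((650,257)))
f("dial",tA((217,376)),sA((184,133)))
for a,b in [((255,310),(178,90)),((288,408),(268,153)),((170,442),(183,200)),((138,345),(102,140))]: print(atz(T,tA(a),.08).round(4)); f("cc",tA(a),sA(b))
for a,b in [((527,197),(395,180)),((682,208),(442,245)),((670,360),(298,277)),((522,352),(262,210))]: f("carton",tB(a),sB(b))
for a,b in [((95,125),(298,42)),((710,152),(513,322)),((697,408),(280,378)),((82,380),(88,93))]: f("case",tB(a),sB(b)); print(atz(T,tB(a),.04).round(4))
E
```

```text
eye [ 0.5949 -0.34    0.0907] 0.13
dial [ 0.4785 -0.208   0.0851] 0.23
[ 0.5054 -0.2249  0.08  ]
cc [ 0.49   -0.2123  0.1089] 6.0
[ 0.4654 -0.2378  0.08  ]
cc [ 0.4793 -0.2398  0.0988] 6.71
[ 0.4511 -0.1895  0.08  ]
cc [ 0.4656 -0.2022  0.0489] 6.02
[ 0.4906 -0.1768  0.08  ]
cc [ 0.4772 -0.1757  0.0588] 6.06
carton [0.571  0.1807 0.0683] 0.31
carton [0.5669 0.1323 0.0721] 0.08
carton [0.5191 0.1356 0.0715] 0.01
carton [0.5232 0.1811 0.0694] 0.63
case [0.5951 0.3215 0.0422] 0.04
[0.5952 0.3219 0.04  ]
case [0.5882 0.1248 0.0414] 0.02
[0.5883 0.1248 0.04  ]
case [0.5073 0.1276 0.0415] 0.36
[0.5063 0.128  0.04  ]
case [0.5145 0.3235 0.0405] 0.39
[0.5134 0.3239 0.04  ]
```

```bash
cat >> h.py <<'E'
from scipy.spatial.transform import Rotation as Rn
def goto(pos,yaw_deg):
    "shift (cm, tool axes now) and turn (deg, tool) to pos with tool down, tool x at world yaw"
    from station import manip
    o=manip.get_obs();R=Rn.from_rotvec(o["eef_rot"])
    y=np.radians(yaw_deg);G=Rn.from_matrix(np.array([[np.cos(y),np.sin(y),0],[np.sin(y),-np.cos(y),0],[0,0,-1.]]))
    w=(R.inv()*G).as_rotvec(degrees=True)
    print("clk",o["clock"].round(2),"pos",o["tool_pos"].round(4),"yaw",np.degrees(np.arctan2(*R.as_matrix()[[1,0],0])).round(2),"F",o["contact_force"].round(1),"w",round(float(o["width"]),4))
    print("shift cm (tool now)",(R.inv().apply(np.array(pos)-o["tool_pos"])*100).round(2)," in target frame",(G.inv().apply(np.array(pos)-o["tool_pos"])*100).round(2),"turn",w.round(2))
E
python3 - <<'E'
from h import *
T=cal("top0");S=cal("side0")
tA=lambda p:un(p,7.5,(350,180));sA=lambda p:un(p,6.5,(280,255))
P=[]
for a,b in [((255,310),(268,153)),((288,408),(183,200)),((170,442),(102,140)),((138,345),(178,90))]: X,e=tri([(T,tA(a)),(S,sA(b))]);P.append(X);print(X.round(4),round(e,2))
P=np.array(P);print("mid",P.mean(0)); v=P[0]-P[1];u=P[3]-P[2];print(np.degrees(np.arctan2(v[1],v[0])),np.degrees(np.arctan2(u[1],u[0])))
w=P[3]-P[0];print(np.degrees(np.arctan2(-w[0],w[1]))); w=P[2]-P[1];print(np.degrees(np.arctan2(-w[0],w[1])))
print("short",tri([(T,tA((135,130))),(S,sA((381,75)))]))
goto((.595,-.34,.2),-2)
E
```

```text
[ 0.5056 -0.2252  0.0789] 0.08
[ 0.4647 -0.2371  0.0816] 0.29
[ 0.4521 -0.1905  0.0772] 0.43
[ 0.4914 -0.1776  0.0775] 0.28
mid [ 0.47845664 -0.2075898   0.07879684]
16.173104175973215 18.135013455462573
16.697055055237964
15.112103363136866
short (array([ 0.58214511, -0.18157569,  0.05512576]), np.float64(0.06120219860292763))Traceback (most recent call last):
  File "<stdin>", line 9, in <module>
  File "h.py", line 24, in goto
    print("clk",o["clock"].round(2),"pos",o["tool_pos"].round(4),"yaw",np.degrees(np.arctan2(*R.as_matrix()[[1,0],0])).round(2),"F",o["contact_force"].round(1),"w",round(float(o["width"]),4))
                ^^^^^^^^^^^^^^^^
AttributeError: 'float' object has no attribute 'round'
```

Call:
play_rows(targets=[0, 0, 0, 0, 0, 7.6, 0, 0, 0, 0, 0, 7.6, 0, 0, 0, 0, 0, 7.6, 0, 0, 0, 0, 0, 7.6, 0, 0, 0, 0, 0, 7.6, 0, 0, 0, 0, 0, 7.6, 0, 0, 0, 0, 0, 7.6, 0, 0, 0, 0, 0, 7.6, 0, 0, 0, 0, 0, 7.6, 0, 0, 0, 0, 0, 7.6], hand=1)

```text
clock: 1.15
tool_pos: [0.1518, 0.5284, 0.2499]
eef_rot: [3.14, -0.064, -0.001]
contact_force: [0.6, 0.2, -0.5]
width: 0.0856
```

```bash
sed -i 's/o\["clock"\].round(2)/round(float(o["clock"]),2)/' h.py; python3 -c "
from h import *
goto((.575,-.30,.25),-2)"
```

```text
clk 1.15 pos [0.1518 0.5284 0.2499] yaw -2.34 F [ 0.6  0.2 -0.5] w 0.0856
shift cm (tool now) [4.567e+01 8.104e+01 4.000e-02]  in target frame [ 4.519e+01  8.132e+01 -1.000e-02] turn [ 0.04  0.02 -0.34]
```

Call:
play_rows(targets=[1.2, 2.1, 0, 0, 0, 0, 2.4, 4.2, 0, 0, 0, 0, 2.4, 4.2, 0, 0, 0, 0, 2.4, 4.2, 0, 0, 0, 0, 2.4, 4.2, 0, 0, 0, 0, 2.4, 4.2, 0, 0, 0, 0, 2.4, 4.2, 0, 0, 0, 0, 2.4, 4.2, 0, 0, 0, 0, 2.4, 4.2, 0, 0, 0, 0, 2.4, 4.2, 0, 0, 0, 0])

```text
clock: 2.15
tool_pos: [0.3659, 0.1199, 0.2504]
eef_rot: [-3.141, 0.056, -0.001]
contact_force: [0.6, 0.3, 0.3]
width: 0.0851
```

Call:
play_rows(targets=[2.4, 4.2, 0, 0, 0, 0, 2.4, 4.2, 0, 0, 0, 0, 2.4, 4.2, 0, 0, 0, 0, 2.4, 4.2, 0, 0, 0, 0, 2.4, 4.2, 0, 0, 0, 0, 2.4, 4.2, 0, 0, 0, 0, 2.4, 4.2, 0, 0, 0, 0, 2.4, 4.2, 0, 0, 0, 0, 1.9, 3.3, 0, 0, 0, 0, 0, 0, 0, 0, 0, 0])

```text
clock: 3.15
tool_pos: [0.5645, -0.2592, 0.2486]
eef_rot: [3.14, -0.062, -0.001]
contact_force: [0.2, 0.7, 0.5]
width: 0.0855
```

```bash
cat > snap.py <<'E'
import sys,cv2,numpy as np
from station import manip
n,tag=sys.argv[1:3]
s=manip.snapshot(n);cv2.imwrite(f"pics/{tag}.png",cv2.cvtColor(s["frame"],cv2.COLOR_RGB2BGR));np.savez(f"pics/{tag}.npz",K=s["camera_matrix"],R=s["R"],t=s["t"])
E
python3 snap.py wrist w1; python3 -c "
from h import *
goto((.595,-.34,.07),-2)
C=cal('w1'); print(proj(C,(.595,-.34,.09)),proj(C,(.595,-.34,.0)))"
```

```text
clk 3.2 pos [ 0.5635 -0.2566  0.2488] yaw -2.19 F [-0.3  0.5 -0.4] w 0.085
shift cm (tool now) [ 3.49  8.23 17.86]  in target frame [ 3.44  8.23 17.88] turn [-0.05  0.09 -0.19]
[308.71538309 272.42016576] [301.9243762  241.10887818]
```

View pics/w1.png

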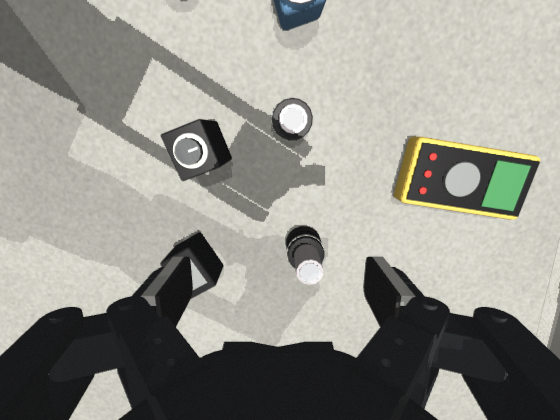

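Barrel top at (310,271), 1–2 px from the triangulated prediction, so the eyepiece position is confirmed.

Call:
play_rows(targets=[0.6, 1.5, 1, 0, 0, 0, 1, 2.4, 2, 0, 0, 0, 1, 2.4, 2, 0, 0, 0, 0.7, 1.7, 2, 0, 0, 0, 0.1, 0.2, 1, 0, 0, 0, 0, 0, 2, 0, 0, 0, 0, 0, 2, 0, 0, 0, 0, 0, 1, 0, 0, 0, 0, 0, 0, 0, 0, 0, 0, 0, 0, 0, 0, 0])

```text
clock: 4.2
tool_pos: [0.5947, -0.3372, 0.1212]
eef_rot: [3.141, -0.055, 0.001]
contact_force: [-0.0, 0.8, 1.2]
width: 0.0853
```

```bash
python3 snap.py wrist w2; python3 -c "
from h import *
goto((.595,-.34,.07),-2);goto((.595,-.34,.07),-2)
C=cal('w2'); print(proj(C,(.595,-.34,.09)),proj(C,(.595,-.34,.0)))"
```

```text
clk 4.25 pos [ 0.595  -0.3376  0.1217] yaw -2.0 F [ 0.1 -0.5 -0.2] w 0.0851
shift cm (tool now) [-0.    0.23  5.17]  in target frame [0.01 0.24 5.17] turn [ 0.07 -0.09 -0.  ]
clk 4.25 pos [ 0.595  -0.3376  0.1217] yaw -2.0 F [ 0.1 -0.5 -0.2] w 0.0851
shift cm (tool now) [-0.    0.23  5.17]  in target frame [0.01 0.24 5.17] turn [ 0.07 -0.09 -0.  ]
[277.73439948 257.91321967] [277.52939297 213.95626776]
```

View pics/w2.png

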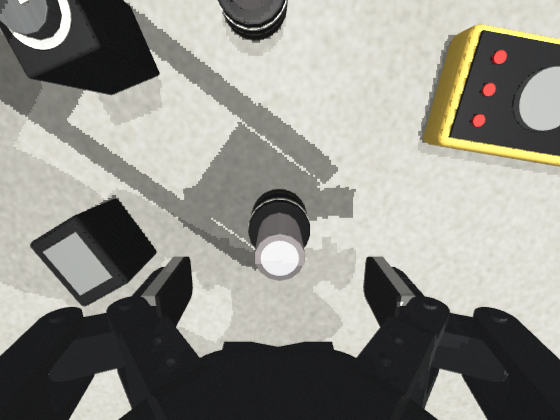

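Barrel top at (280,258), centred between the pads. Next I descend and close.

Call:
play_rows(targets=[0, 0.1, 1, 0, 0, 0, 0, 0.1, 1, 0, 0, 0, 0, 0, 1, 0, 0, 0, 0, 0, 1, 0, 0, 0, 0, 0, 0.8, 0, 0, 0, 0, 0, 0.4, 0, 0, 0, 0, 0, 0, 0, 0, 0, 0, 0, 0, 0, 0, 0, 0, 0, 0, 0, 0, 0, 0, 0, 0, 0, 0, 0])

```text
clock: 5.25
tool_pos: [0.5946, -0.3398, 0.0689]
eef_rot: [3.14, -0.056, 0.001]
contact_force: [0.0, -1.1, -0.6]
width: 0.0854
```

Call:
play_rows(targets=[0, 0, 0, 0, 0, 0, 0, 0, 0, 0, 0, 0, 0, 0, 0, 0, 0, 0, 0, 0, 0, 0, 0, 0, 0, 0, 0, 0, 0, 0, 0, 0, 0, 0, 0, 0, 0, 0, 0, 0, 0, 0, 0, 0, 0, 0, 0, 0, 0, 0, 0, 0, 0, 0, 0, 0, 0, 0, 0, 0], hand=0, squeeze=40)

```text
clock: 6.25
tool_pos: [0.5944, -0.3396, 0.0684]
eef_rot: [3.141, -0.056, 0.0]
contact_force: [-0.3, 1.2, 1.1]
width: 0.0289
```

Call:
play_rows(targets=[0, 0, -0.5, 0, 0, 0, 0, 0, -1, 0, 0, 0, 0, 0, -1.5, 0, 0, 0, 0, 0, -2, 0, 0, 0, 0, 0, -2, 0, 0, 0, 0, 0, -2, 0, 0, 0, 0, 0, -2, 0, 0, 0, 0, 0, -1, 0, 0, 0, 0, 0, -0.5, 0, 0, 0, 0, 0, 0, 0, 0, 0])

```text
clock: 7.25
tool_pos: [0.5945, -0.3397, 0.1942]
eef_rot: [3.14, -0.056, 0.002]
contact_force: [0.7, 0.4, -0.4]
width: 0.0288
```

```bash
python3 snap.py wrist w3; python3 -c "
from h import *
m=np.array((.5513,.2244,0));a=np.radians(-2);X=np.array((np.cos(a),np.sin(a),0));Y=np.array((-np.sin(a),np.cos(a),0))
for q in (-.007,.054): print((m+q*Y).round(4))
p=m-.007*Y;goto((p[0],p[1],.195),-2)"
```

```text
[0.5511 0.2174 0.    ]
[0.5532 0.2784 0.    ]
clk 7.3 pos [ 0.5942 -0.3395  0.1931] yaw -2.03 F [-0.7 -0.2 -1.1] w 0.0292
shift cm (tool now) [ -6.28 -55.5   -0.18]  in target frame [ -6.25 -55.5   -0.19] turn [-0.01  0.02 -0.03]
```

View pics/w3.png

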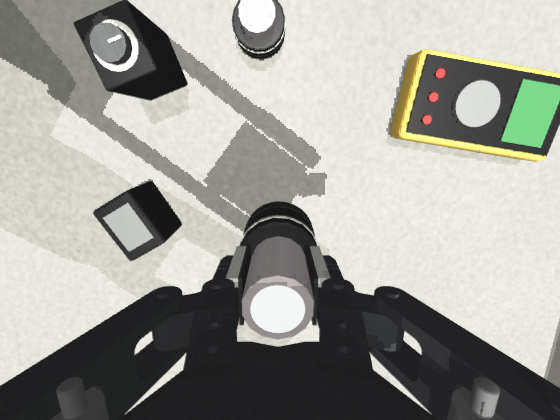

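Held upright at a 29 mm opening. Now I carry it over the case.

Call:
play_rows(targets=[-0.1, -0.7, 0, 0, 0, 0, -0.2, -1.6, 0, 0, 0, 0, -0.3, -2.6, 0, 0, 0, 0, -0.4, -3.4, 0, 0, 0, 0, -0.4, -3.6, 0, 0, 0, 0, -0.4, -3.6, 0, 0, 0, 0, -0.4, -3.6, 0, 0, 0, 0, -0.4, -3.6, 0, 0, 0, 0, -0.4, -3.6, 0, 0, 0, 0, -0.4, -3.6, 0, 0, 0, 0])

```text
clock: 8.3
tool_pos: [0.5697, -0.0368, 0.1928]
eef_rot: [-3.14, 0.055, 0.002]
contact_force: [0.6, 0.0, -1.8]
width: 0.0293
```

Call:
play_rows(targets=[-0.4, -3.6, 0, 0, 0, 0, -0.4, -3.6, 0, 0, 0, 0, -0.4, -3.6, 0, 0, 0, 0, -0.4, -3.6, 0, 0, 0, 0, -0.4, -3.6, 0, 0, 0, 0, -0.4, -3.2, 0, 0, 0, 0, -0.3, -2.4, 0, 0, 0, 0, -0.2, -1.4, 0, 0, 0, 0, 0, -0.6, 0, 0, 0, 0, 0, 0, 0, 0, 0, 0])

```text
clock: 9.3
tool_pos: [0.5506, 0.2177, 0.193]
eef_rot: [3.141, -0.054, -0.001]
contact_force: [0.3, 0.4, -0.8]
width: 0.0289
```

```bash
python3 snap.py wrist w4;python3 snap.py side s4;python3 snap.py top t4; python3 -c "
from h import *
goto((.5511,.2174,.0745),-2)
C=cal('w4')
for p in [(.5951,.3217,.04),(.5882,.1248,.04),(.5068,.1278,.04),(.5140,.3237,.04)]: print(proj(C,p))
b=cv2.imread('pics/s4.png');cv2.imwrite('pics/s4c.png',cv2.resize(b[150:235,230:310],None,fx=7,fy=7,interpolation=cv2.INTER_CUBIC))
"
```

```text
clk 9.45 pos [0.5513 0.2162 0.1932] yaw -2.09 F [ 0.4 -0.  -1.3] w 0.0292
shift cm (tool now) [-0.02 -0.13 11.87]  in target frame [-0.02 -0.12 11.87] turn [ 0.03  0.01 -0.09]
[323.3704993  86.2469977]
[315.51973124 285.16366487]
[239.26458208 285.07960338]
[231.63111956  87.28951081]
```

View pics/w4.png

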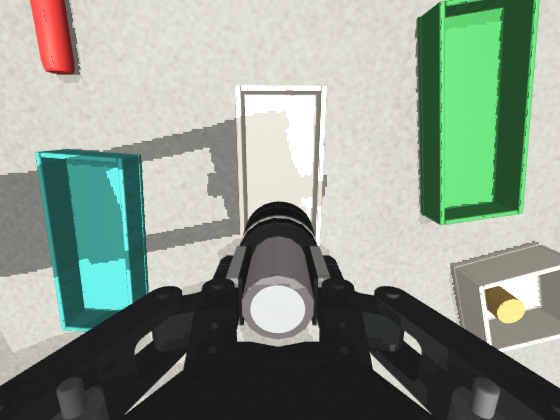

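View pics/s4c.png

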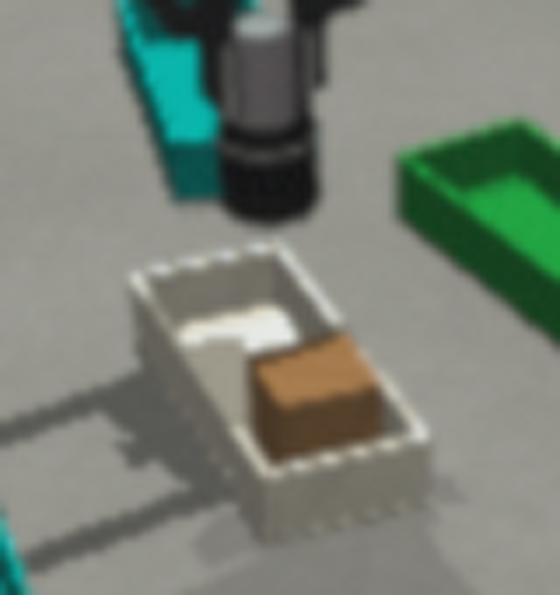

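Case far corners at (237,87) and (326,87), about 2–3 mm right of the prediction. I'll shift +2 mm in x and lower.

Call:
play_rows(targets=[0.1, -0.1, 0.5, 0, 0, 0, 0.1, 0, 1, 0, 0, 0, 0, 0, 1.5, 0, 0, 0, 0, 0, 1.5, 0, 0, 0, 0, 0, 1.5, 0, 0, 0, 0, 0, 1.5, 0, 0, 0, 0, 0, 1.2, 0, 0, 0, 0, 0, 0.8, 0, 0, 0, 0, 0, 0.5, 0, 0, 0, 0, 0, 0.5, 0, 0, 0])

```text
clock: 10.45
tool_pos: [0.5534, 0.2182, 0.0881]
eef_rot: [-3.141, 0.056, -0.001]
contact_force: [-0.7, -0.4, -1.4]
width: 0.0295
```

```bash
python3 snap.py side s5;python3 -c "
from h import *
goto((.5531,.2174,.0735),-2)
b=cv2.imread('pics/s5.png');cv2.imwrite('pics/s5c.png',cv2.resize(b[150:235,230:310],None,fx=7,fy=7,interpolation=cv2.INTER_CUBIC))
"
```

```text
clk 10.5 pos [0.553  0.2181 0.0875] yaw -2.04 F [ 0.1  0.2 -2.2] w 0.0289
shift cm (tool now) [0.01 0.07 1.4 ]  in target frame [0.01 0.07 1.4 ] turn [ 0.01  0.03 -0.04]
```

View pics/s5c.png

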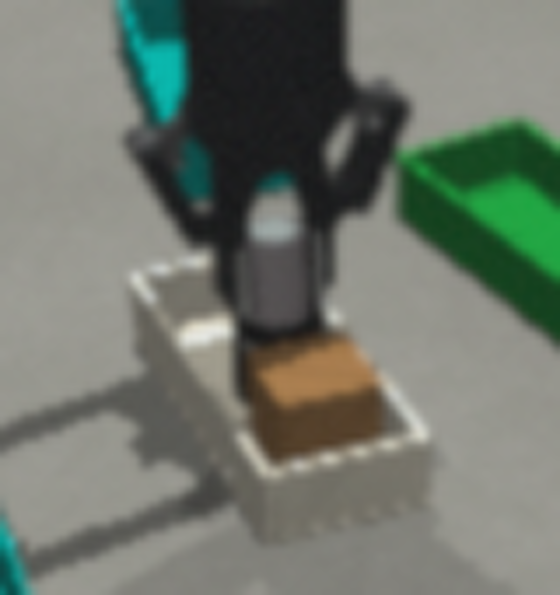

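The eyepiece is inside the case behind the carton, with no contact force. I'll lower the last part slowly.

Call:
play_rows(targets=[0, 0, 0.3, 0, 0, 0, 0, 0, 0.3, 0, 0, 0, 0, 0, 0.2, 0, 0, 0, 0, 0, 0.2, 0, 0, 0, 0, 0, 0.1, 0, 0, 0, 0, 0, 0.1, 0, 0, 0, 0, 0, 0.1, 0, 0, 0, 0, 0, 0.05, 0, 0, 0, 0, 0, 0, 0, 0, 0, 0, 0, 0, 0, 0, 0])

```text
clock: 11.5
tool_pos: [0.5532, 0.2182, 0.0748]
eef_rot: [-3.141, 0.056, -0.0]
contact_force: [0.9, -0.1, -1.1]
width: 0.029
```

Call:
play_rows(targets=[0, 0, 0.05, 0, 0, 0, 0, 0, 0, 0, 0, 0, 0, 0, 0, 0, 0, 0, 0, 0, 0, 0, 0, 0, 0, 0, 0, 0, 0, 0, 0, 0, 0, 0, 0, 0, 0, 0, 0, 0, 0, 0, 0, 0, 0, 0, 0, 0, 0, 0, 0, 0, 0, 0, 0, 0, 0, 0, 0, 0])

```text
clock: 12.5
tool_pos: [0.5531, 0.2182, 0.0743]
eef_rot: [3.141, -0.056, 0.0]
contact_force: [0.2, -0.4, -0.8]
width: 0.0291
```

Call:
play_rows(targets=[0, 0, 0.05, 0, 0, 0, 0, 0, 0, 0, 0, 0, 0, 0, 0.05, 0, 0, 0, 0, 0, 0, 0, 0, 0, 0, 0, 0, 0, 0, 0, 0, 0, 0, 0, 0, 0, 0, 0, 0, 0, 0, 0, 0, 0, 0, 0, 0, 0, 0, 0, 0, 0, 0, 0, 0, 0, 0, 0, 0, 0])

```text
clock: 13.5
tool_pos: [0.5532, 0.2182, 0.0734]
eef_rot: [-3.141, 0.056, -0.0]
contact_force: [-0.5, 0.1, -0.4]
width: 0.0291
```

Call:
play_rows(targets=[0, 0, 0.05, 0, 0, 0, 0, 0, 0, 0, 0, 0, 0, 0, 0.05, 0, 0, 0, 0, 0, 0, 0, 0, 0, 0, 0, 0, 0, 0, 0, 0, 0, 0, 0, 0, 0, 0, 0, 0, 0, 0, 0, 0, 0, 0, 0, 0, 0, 0, 0, 0, 0, 0, 0, 0, 0, 0, 0, 0, 0])

```text
clock: 14.5
tool_pos: [0.5533, 0.2183, 0.0732]
eef_rot: [-3.141, 0.056, -0.001]
contact_force: [-2.3, -0.4, 6.8]
width: 0.0294
```

Contact: Fz is +7 N at z 73 mm, as expected. Releasing.

Call:
play_rows(targets=[0, 0, -0.05, 0, 0, 0, 0, 0, 0, 0, 0, 0, 0, 0, 0, 0, 0, 0, 0, 0, 0, 0, 0, 0, 0, 0, 0, 0, 0, 0, 0, 0, 0, 0, 0, 0, 0, 0, 0, 0, 0, 0, 0, 0, 0, 0, 0, 0, 0, 0, 0, 0, 0, 0, 0, 0, 0, 0, 0, 0], hand=0.75)

```text
clock: 15.5
tool_pos: [0.5531, 0.2182, 0.0728]
eef_rot: [3.141, -0.056, -0.0]
contact_force: [0.3, -0.7, 0.5]
width: 0.0642
```

Call:
play_rows(targets=[0, 0, -0.5, 0, 0, 0, 0, 0, -1, 0, 0, 0, 0, 0, -1.5, 0, 0, 0, 0, 0, -2, 0, 0, 0, 0, 0, -2, 0, 0, 0, 0, 0, -2, 0, 0, 0, 0, 0, -2, 0, 0, 0, 0, 0, -1, 0, 0, 0, 0, 0, 0, 0, 0, 0, 0, 0, 0, 0, 0, 0])

```text
clock: 16.5
tool_pos: [0.5528, 0.2182, 0.1925]
eef_rot: [3.141, -0.056, -0.0]
contact_force: [0.2, -0.7, -1.0]
width: 0.0641
```

```bash
python3 snap.py wrist w6;python3 snap.py side s6;python3 -c "
from h import *
goto((.4785,-.2078,.195),16.5)
C=cal('w6')
print(proj(C,(.5531,.2182,.095)))
b=cv2.imread('pics/s6.png');cv2.imwrite('pics/s6c.png',cv2.resize(b[150:235,230:310],None,fx=7,fy=7,interpolation=cv2.INTER_CUBIC))
"
```

```text
clk 16.6 pos [0.5524 0.2181 0.1916] yaw -2.03 F [-0.2 -0.2  0.2] w 0.0641
shift cm (tool now) [-5.88 42.82 -0.3 ]  in target frame [-19.18  38.73  -0.34] turn [ 1.000e-02  1.200e-01 -1.853e+01]
[277.5988207  218.98785729]
```

View pics/s6c.png

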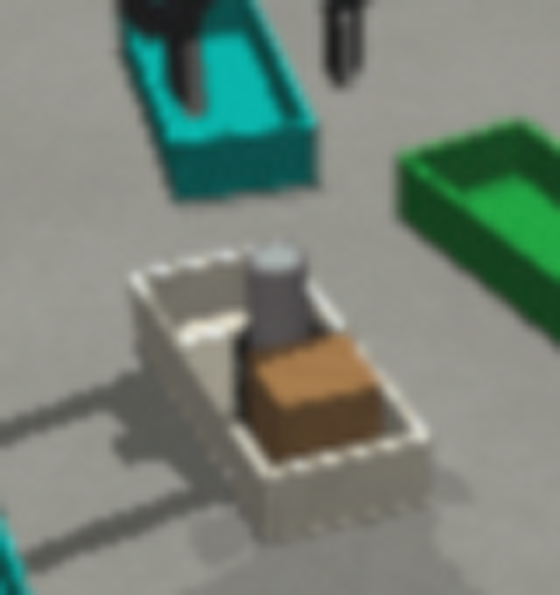

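View pics/w6.png

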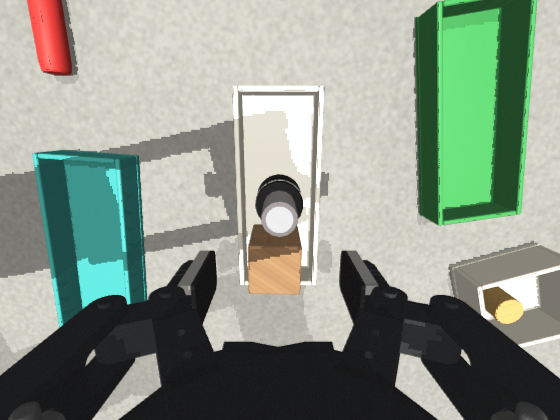

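The eyepiece stands upright with its top at (280,218), centred beside the carton. Next, the controller.

Call:
play_rows(targets=[-0.3, 2.0, -0.3, 0, 0, 0, -0.6, 4.4, 0, 0, 0, 0, -0.6, 4.4, 0, 0, 0, 0, -0.6, 4.4, 0, 0, 0, 0, -0.6, 4.4, 0, 0, 0, 0, -0.6, 4.4, 0, 0, 0, 0, -0.6, 4.4, 0, 0, 0, 0, -0.6, 4.4, 0, 0, 0, 0, -0.6, 4.4, 0, 0, 0, 0, -0.5, 3.0, 0, 0, 0, 0], hand=1)

```text
clock: 17.6
tool_pos: [0.4818, -0.1841, 0.1948]
eef_rot: [-3.141, 0.058, 0.002]
contact_force: [-0.2, 0.1, -0.4]
width: 0.0858
```

Call:
play_rows(targets=[-0.3, 2.0, 0, 0, 0, 0, 0, 0.6, 0, 0, 0, 0, 0, 0, 0, 0, 0, -4.5, 0, 0, 0, 0, 0, -7, 0, 0, 0, 0, 0, -7, 0, 0, 0, 0, 0, 0, 0, 0, 0, 0, 0, 0, 0, 0, 0, 0, 0, 0, 0, 0, 0, 0, 0, 0, 0, 0, 0, 0, 0, 0])

```text
clock: 18.6
tool_pos: [0.479, -0.2073, 0.1958]
eef_rot: [-3.109, -0.449, -0.0]
contact_force: [-1.1, -1.0, 0.5]
width: 0.0854
```

```bash
python3 snap.py wrist w7;python3 -c "
from h import *
goto((.4785,-.2078,.062),16.5)
C=cal('w7')
for p in [(.5056,-.2252,.08),(.4647,-.2371,.08),(.4521,-.1905,.08),(.4914,-.1776,.08)]:print(proj(C,p))
b=cv2.imread('pics/w7.png');cv2.imwrite('pics/w7c.png',cv2.resize(b[130:330,180:380],None,fx=3,fy=3,interpolation=cv2.INTER_CUBIC))
"
```

```text
clk 18.65 pos [ 0.479  -0.2074  0.1958] yaw 16.43 F [ 0.6 -0.6 -0.3] w 0.085
shift cm (tool now) [-0.06  0.03 13.38]  in target frame [-0.06  0.03 13.38] turn [-0.   -0.   -0.07]
[300.20118518 239.33944878]
[251.89668454 239.23768009]
[251.75973271 185.27028029]
[301.2109845  183.72929414]
```

View pics/w7.png

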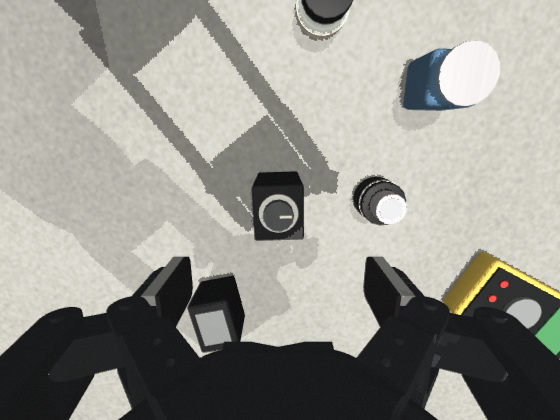

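View pics/w7c.png

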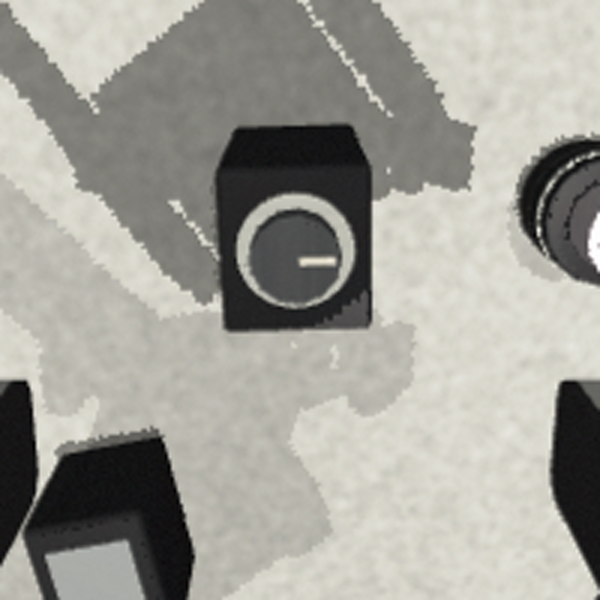

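```bash
python3 -c "
from h import *
C=cal('w7');T=cal('top0')
g=Rn.from_euler('z',-18,degrees=True)
for p in [(207,278),(240,310),(235,276),(211,349),(192,310),(240,345)]:
  X=atz(C,p,.056);X[2]=0;print(X.round(4),(g.apply(X-[.4795,-.2072,0])*100).round(2))
for p in [(590,375),(640,460),(530,520),(487,445)]:
  X=atz(T,un(p,7.5,(350,180)),.056);X[2]=0;print('T',X.round(4),(g.apply(X-[.4795,-.2072,0])*100).round(2))
"
```

```text
[ 0.4325 -0.2999  0.    ] [-7.33 -7.37  0.  ]
[ 0.4737 -0.3266  0.    ] [ -4.24 -11.18   0.  ]
[ 0.4591 -0.2898  0.    ] [-4.49 -7.23  0.  ]
[ 0.4555 -0.3829  0.    ] [ -7.71 -15.97   0.  ]
[ 0.4256 -0.3407  0.    ] [ -9.25 -11.03   0.  ]
[ 0.4846 -0.3689  0.    ] [ -4.52 -15.54   0.  ]
T [ 0.4811 -0.3696  0.    ] [ -4.86 -15.49   0.  ]
T [ 0.446  -0.3894  0.    ] [ -8.81 -16.3    0.  ]
T [ 0.4208 -0.3433  0.    ] [ -9.79 -11.13   0.  ]
T [ 0.4516 -0.3262  0.    ] [ -6.33 -10.45   0.  ]
```

The controller is centred at (278,212), turned about 1.5° from the tool, and its neighbours are clear of the fingers. Next I descend and grasp.

Call:
play_rows(targets=[0.1, 0, 1, 0, 0, -1.5, 0, 0, 2, 0, 0, 0, 0, 0, 2, 0, 0, 0, 0, 0, 2, 0, 0, 0, 0, 0, 2, 0, 0, 0, 0, 0, 2, 0, 0, 0, 0, 0, 1.2, 0, 0, 0, 0, 0, 0.7, 0, 0, 0, 0, 0, 0.3, 0, 0, 0, 0, 0, 0, 0, 0, 0])

```text
clock: 19.65
tool_pos: [0.4801, -0.2073, 0.0639]
eef_rot: [3.103, 0.491, 0.0]
contact_force: [-0.1, -0.3, -0.4]
width: 0.085
```

Call:
play_rows(targets=[0, 0, 0, 0, 0, 0, 0, 0, 0, 0, 0, 0, 0, 0, 0, 0, 0, 0, 0, 0, 0, 0, 0, 0, 0, 0, 0, 0, 0, 0, 0, 0, 0, 0, 0, 0, 0, 0, 0, 0, 0, 0, 0, 0, 0, 0, 0, 0, 0, 0, 0, 0, 0, 0, 0, 0, 0, 0, 0, 0], hand=0, squeeze=50)

```text
clock: 20.65
tool_pos: [0.4803, -0.2074, 0.0645]
eef_rot: [3.102, 0.491, 0.001]
contact_force: [-1.3, 1.2, 5.8]
width: 0.0434
```

Call:
play_rows(targets=[0, 0, -0.5, 0, 0, 0, 0, 0, -1, 0, 0, 0, 0, 0, -2, 0, 0, 0, 0, 0, -2, 0, 0, 0, 0, 0, -2, 0, 0, 0, 0, 0, -2, 0, 0, 0, 0, 0, -2, 0, 0, 0, 0, 0, -1.5, 0, 0, 0, 0, 0, -0.5, 0, 0, 0, 0, 0, 0, 0, 0, 0])

```text
clock: 21.65
tool_pos: [0.4801, -0.2072, 0.1995]
eef_rot: [3.102, 0.491, 0.002]
contact_force: [-0.6, 0.3, -3.7]
width: 0.0433
```

```bash
python3 snap.py wrist w8;python3 snap.py side s8; python3 -c "
from h import *
goto((.555,.2785,.2),-2)
b=cv2.imread('pics/s8.png');cv2.imwrite('pics/s8c.png',cv2.resize(b[200:320,250:400],None,fx=5,fy=5,interpolation=cv2.INTER_CUBIC))"
```

```text
clk 21.75 pos [ 0.4795 -0.2068  0.1981] yaw 17.97 F [-0.1  0.5 -2.9] w 0.0431
shift cm (tool now) [ 22.16 -43.83  -0.16]  in target frame [  5.86 -48.77  -0.19] turn [-0.06  0.06 19.97]
```

View pics/w8.png

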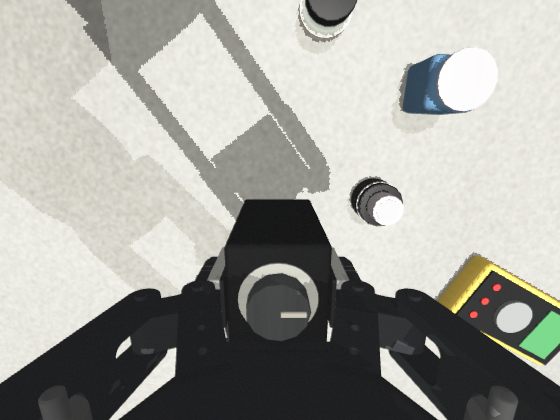

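View pics/s8c.png

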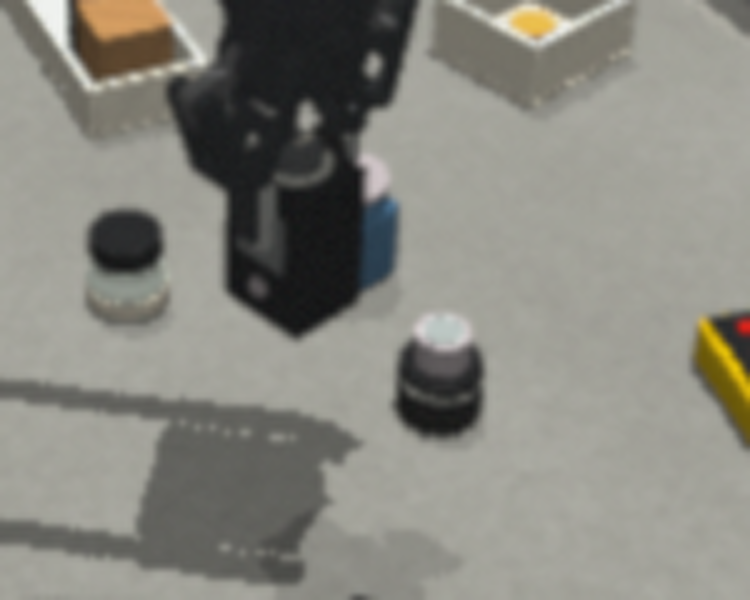

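Controller held upright at a 43 mm opening. I'll turn it 20° and carry it high to the free end of the case.

Call:
play_rows(targets=[0, 0, 0, 0, 0, 3, 0, 0, 0, 0, 0, 5, 0, 0, 0, 0, 0, 5, 0, 0, 0, 0, 0, 5, 0, 0, 0, 0, 0, 2, 0.1, -0.8, -0.2, 0, 0, 0, 0.2, -1.8, 0, 0, 0, 0, 0.4, -2.8, 0, 0, 0, 0, 0.4, -3.6, 0, 0, 0, 0, 0.5, -3.8, 0, 0, 0, 0])

```text
clock: 22.75
tool_pos: [0.5001, -0.0783, 0.2002]
eef_rot: [-3.14, 0.056, 0.002]
contact_force: [1.2, -0.7, -3.2]
width: 0.0434
```

Call:
play_rows(targets=[0.5, -3.8, 0, 0, 0, 0, 0.5, -3.8, 0, 0, 0, 0, 0.5, -3.8, 0, 0, 0, 0, 0.5, -3.8, 0, 0, 0, 0, 0.5, -3.8, 0, 0, 0, 0, 0.5, -3.8, 0, 0, 0, 0, 0.5, -3.8, 0, 0, 0, 0, 0.4, -3.4, 0, 0, 0, 0, 0.3, -2.6, 0, 0, 0, 0, 0.1, -1.6, 0, 0, 0, 0])

```text
clock: 23.75
tool_pos: [0.5548, 0.263, 0.1999]
eef_rot: [-3.141, 0.051, 0.002]
contact_force: [0.0, -0.7, -2.4]
width: 0.0434
```

Call:
play_rows(targets=[0, -1.0, 0, 0, 0, 0, 0, -0.6, 0, 0, 0, 0, 0, 0, 0, 0, 0, 0, 0, 0, 0, 0, 0, 0, 0, 0, 0, 0, 0, 0, 0, 0, 0, 0, 0, 0, 0, 0, 0, 0, 0, 0, 0, 0, 0, 0, 0, 0, 0, 0, 0, 0, 0, 0, 0, 0, 0, 0, 0, 0])

```text
clock: 24.75
tool_pos: [0.5561, 0.2764, 0.2008]
eef_rot: [3.141, -0.056, 0.0]
contact_force: [-0.1, 0.5, -3.1]
width: 0.0433
```

```bash
python3 snap.py wrist w9;python3 snap.py side s9; python3 -c "
from h import *
goto((.555,.2785,.0695),-2)
b=cv2.imread('pics/s9.png');cv2.imwrite('pics/s9c.png',cv2.resize(b[150:235,230:310],None,fx=7,fy=7,interpolation=cv2.INTER_CUBIC))"
```

```text
clk 24.85 pos [0.5561 0.2765 0.2008] yaw -2.03 F [-0.3 -0.5 -2.7] w 0.0431
shift cm (tool now) [-0.12 -0.2  13.13]  in target frame [-0.12 -0.2  13.13] turn [ 0.    0.   -0.03]
```

View pics/w9.png

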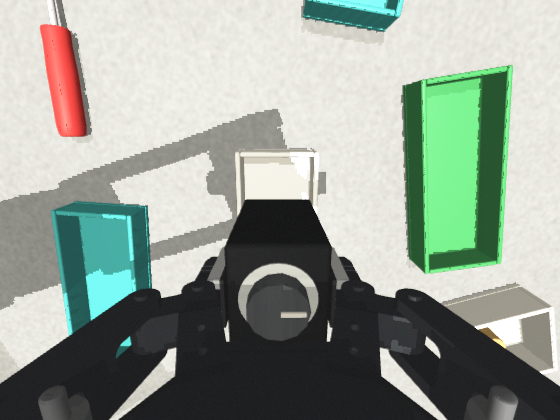

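View pics/s9c.png

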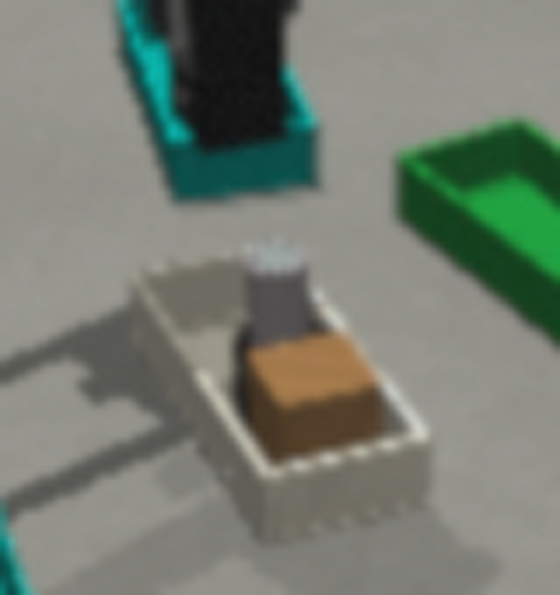

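Rim far corners at (237,151) and (319,151), so the controller is centred across the case. Lowering.

Call:
play_rows(targets=[0, -0.1, 0.5, 0, 0, 0, 0, -0.1, 1, 0, 0, 0, 0, 0, 1.5, 0, 0, 0, 0, 0, 1.5, 0, 0, 0, 0, 0, 1.5, 0, 0, 0, 0, 0, 1.5, 0, 0, 0, 0, 0, 1.5, 0, 0, 0, 0, 0, 1.2, 0, 0, 0, 0, 0, 1.0, 0, 0, 0, 0, 0, 0.5, 0, 0, 0])

```text
clock: 25.85
tool_pos: [0.5556, 0.2783, 0.0824]
eef_rot: [3.141, -0.056, -0.003]
contact_force: [-0.1, 0.1, -2.9]
width: 0.0436
```

Call:
play_rows(targets=[0, 0, 0.3, 0, 0, 0, 0, 0, 0.3, 0, 0, 0, 0, 0, 0.2, 0, 0, 0, 0, 0, 0.2, 0, 0, 0, 0, 0, 0.1, 0, 0, 0, 0, 0, 0.1, 0, 0, 0, 0, 0, 0, 0, 0, 0, 0, 0, 0, 0, 0, 0, 0, 0, 0, 0, 0, 0, 0, 0, 0, 0, 0, 0])

```text
clock: 26.85
tool_pos: [0.5563, 0.2784, 0.0719]
eef_rot: [-3.141, 0.056, -0.0]
contact_force: [0.2, 0.2, -3.1]
width: 0.0432
```

```bash
python3 snap.py side s10; python3 -c "
from h import *
goto((.5561,.2785,.0695),-2)
b=cv2.imread('pics/s10.png');cv2.imwrite('pics/s10c.png',cv2.resize(b[150:235,230:310],None,fx=7,fy=7,interpolation=cv2.INTER_CUBIC))"
```

```text
clk 26.9 pos [0.5563 0.2785 0.0719] yaw -2.03 F [ 0.3  0.1 -3.8] w 0.0434
shift cm (tool now) [-0.02 -0.    0.24]  in target frame [-0.02 -0.    0.24] turn [-0.   -0.01 -0.03]
```

View pics/s10c.png

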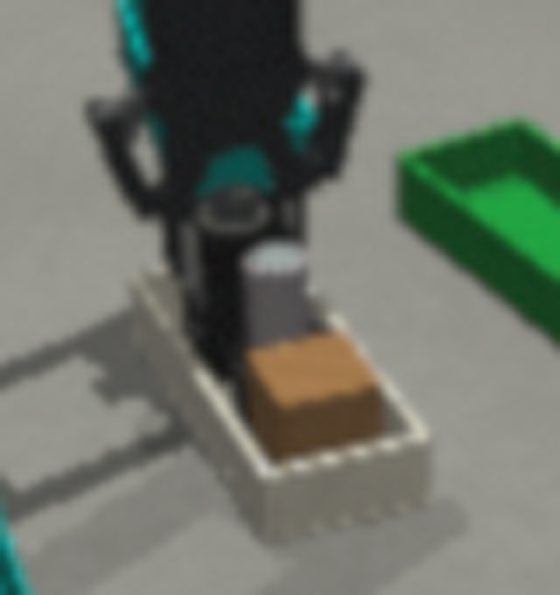

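The controller is inside the case behind the eyepiece, with nothing touching. Creeping down to contact.

Call:
play_rows(targets=[0, 0, 0.1, 0, 0, 0, 0, 0, 0, 0, 0, 0, 0, 0, 0.05, 0, 0, 0, 0, 0, 0, 0, 0, 0, 0, 0, 0.05, 0, 0, 0, 0, 0, 0, 0, 0, 0, 0, 0, 0, 0, 0, 0, 0, 0, 0, 0, 0, 0, 0, 0, 0, 0, 0, 0, 0, 0, 0, 0, 0, 0])

```text
clock: 27.9
tool_pos: [0.5562, 0.2785, 0.0698]
eef_rot: [-3.141, 0.056, 0.0]
contact_force: [0.3, 0.3, -2.6]
width: 0.0432
```

Call:
play_rows(targets=[0, 0, 0.05, 0, 0, 0, 0, 0, 0, 0, 0, 0, 0, 0, 0.05, 0, 0, 0, 0, 0, 0, 0, 0, 0, 0, 0, 0, 0, 0, 0, 0, 0, 0, 0, 0, 0, 0, 0, 0, 0, 0, 0, 0, 0, 0, 0, 0, 0, 0, 0, 0, 0, 0, 0, 0, 0, 0, 0, 0, 0])

```text
clock: 28.9
tool_pos: [0.5562, 0.2785, 0.0695]
eef_rot: [-3.141, 0.056, -0.001]
contact_force: [-4.0, -0.7, 4.9]
width: 0.0436
```

Contact: Fz is +5 N at z 69.5 mm, as expected. I'll release partway, then lift.

Call:
play_rows(targets=[0, 0, 0, 0, 0, 0, 0, 0, 0, 0, 0, 0, 0, 0, 0, 0, 0, 0, 0, 0, 0, 0, 0, 0, 0, 0, 0, 0, 0, 0, 0, 0, 0, 0, 0, 0, 0, 0, 0, 0, 0, 0, 0, 0, 0, 0, 0, 0, 0, 0, 0, 0, 0, 0, 0, 0, 0, 0, 0, 0], hand=0.85)

```text
clock: 29.9
tool_pos: [0.5562, 0.2785, 0.0688]
eef_rot: [-3.141, 0.056, -0.0]
contact_force: [0.2, -0.9, -0.4]
width: 0.0729
```

Call:
play_rows(targets=[0, 0, -0.5, 0, 0, 0, 0, 0, -1, 0, 0, 0, 0, 0, -1.5, 0, 0, 0, 0, 0, -2, 0, 0, 0, 0, 0, -2, 0, 0, 0, 0, 0, -2, 0, 0, 0, 0, 0, -2, 0, 0, 0, 0, 0, -2, 0, 0, 0, 0, 0, -2, 0, 0, 0, 0, 0, -1, 0, 0, 0])

```text
clock: 30.9
tool_pos: [0.557, 0.2787, 0.232]
eef_rot: [-3.14, 0.056, -0.006]
contact_force: [-0.1, 0.1, 1.1]
width: 0.0725
```

Call:
play_rows(targets=[-1, 1, -1, 0, 0, 0, -2, 2, -1, 0, 0, 0, -2, 3, 0, 0, 0, 0, -1, 2, 0, 0, 0, 0, 0, 0, 0, 0, 0, 0, 0, 0, 0, 0, 0, 0, 0, 0, 0, 0, 0, 0, 0, 0, 0, 0, 0, 0, 0, 0, 0, 0, 0, 0, 0, 0, 0, 0, 0, 0])

```text
clock: 31.9
tool_pos: [0.4935, 0.201, 0.2485]
eef_rot: [3.141, -0.055, -0.001]
contact_force: [-0.9, -0.0, -0.2]
width: 0.0725
```

```bash
python3 snap.py side s11;python3 snap.py top t11;python3 snap.py wrist w11; python3 -c "
from h import *
goto((.555,.2785,.0695),-2)
b=cv2.imread('pics/s11.png');cv2.imwrite('pics/s11c.png',cv2.resize(b[150:235,230:310],None,fx=7,fy=7,interpolation=cv2.INTER_CUBIC))
b=cv2.imread('pics/t11.png');cv2.imwrite('pics/t11c.png',cv2.resize(b[170:240,195:285],None,fx=7,fy=7,interpolation=cv2.INTER_CUBIC))"
```

```text
clk 32.05 pos [0.4935 0.2008 0.2487] yaw -2.01 F [ 0.4 -0.3 -1.1] w 0.0726
shift cm (tool now) [ 5.88 -7.98 17.91]  in target frame [ 5.88 -7.98 17.92] turn [ 0.    0.01 -0.01]
```

View pics/s11c.png

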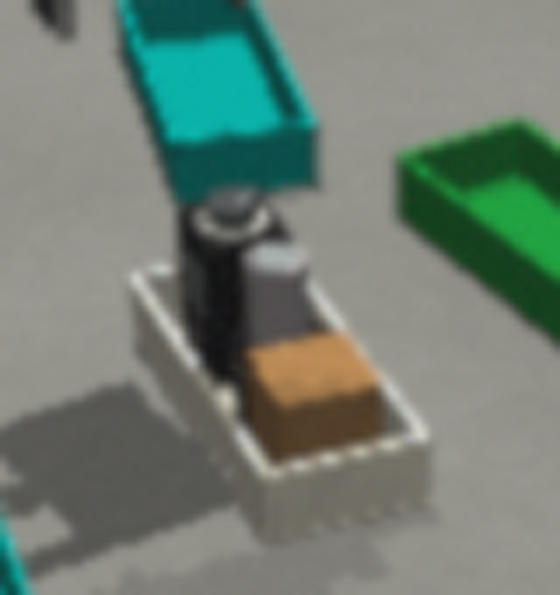

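View pics/t11c.png

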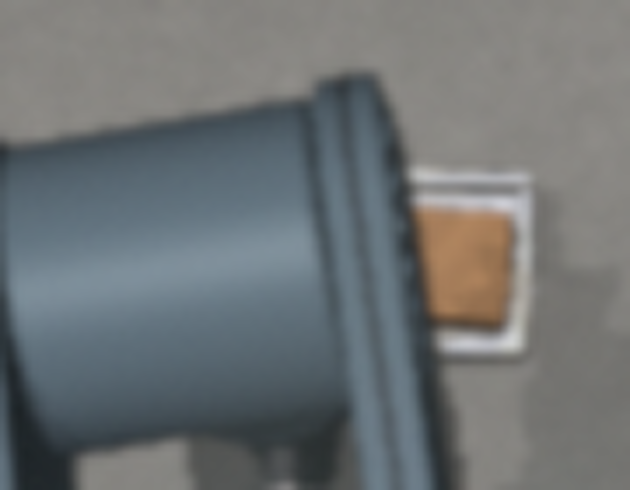

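View pics/w11.png

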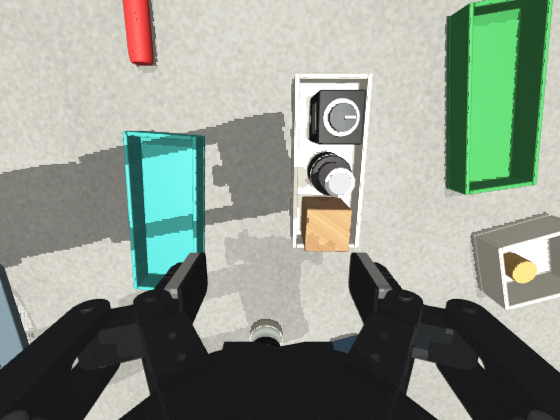

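The wrist view shows the controller dial at (343,117), the eyepiece top at (340,182) and the carton at (327,225). All stand upright in a row inside the case, with gaps. I'll check their heights, then hand in.

```bash
python3 -c "
from h import *
W=cal('w11');S=cal('s11');f=lambda p:un(p,7,(230,150))
print('dial top',tri([(W,(344,117)),(S,f((234,203)))]))
print('eyepiece top',tri([(W,(340,182)),(S,f((277,257)))]))
from station import manip
print(manip.hand_in())"
```

```text
dial top (array([0.55658229, 0.2784788 , 0.09411222]), np.float64(0.7044061178915711))
eyepiece top (array([0.55421225, 0.2187293 , 0.09543287]), np.float64(0.4331829348943807))
the job is handed in; nothing more can be done
None
```

I packed both items into the white case and handed the job in at about 32 s on the robot's clock. The tall eyepiece went in first, next to the carton. The lamp controller followed at the free +y end, turned square to the case.

- **Setting down:** I lowered each one until the force reading showed contact with the case floor (about 7 N for the eyepiece, 5 N for the controller). I then opened the fingers and lifted clear, so neither was dropped.
- **Final views:** The side and wrist pictures show the carton, eyepiece and controller upright in a row with gaps between them, and the gripper clear. The top camera could not confirm this because the arm hid most of the case.
- **Heights:** Measured from two views, the eyepiece top is at 95.4 mm and the dial top at 94.1 mm. Both should be 95 mm when standing on the case floor.
- **Disagreement:** The wrist camera put the case 2–3 mm further along x than my first measurement. I placed the eyepiece 2 mm further along x to allow for this, and the controller needed no correction.

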